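Shut the two lapping leaves of the battery chest

TASK

Shut the battery chest: first swing down the leaf with the stepped edge, and while the other leaf still stands open press it fully shut, then swing the leaf with the overhanging lip down over it until it too is fully shut and its lip laps over the step. Leave the batteries in the chest and the things on the bench where they are, and let go of the leaves.

Things in the scene. Friction and masses are not known exactly. Their poses are not given: they have to be found in the camera images.
- chest: Red steel chest, fixed to the bench, open on top between two bare aluminium leaves. 190 mm along its x, 240 along y, 90 high; walls 6 mm. Origin at the centre of its underside, z up. Carrying handles reach 22 mm out at its +x and -x ends. The leaves' hinges run along x on the two top rims: local y = -120 mm (stepped leaf) and +120 mm (lipped leaf), z = 90 mm.
- step_leaf (a joint): Stepped leaf: 0 = fully shut (flat on the rims), 1.57 = upright, up to 1.95 leaning outward. A panel 190 mm along the hinge, 10 mm thick to 97.5 mm out from the hinge, then a low step 4 mm thick (inner side only) out to 118 mm. Open, its outer face looks to the chest's -y. Stiff friction hinge (about 0.35 Nm): it stays at any angle and must be pushed all the way down.
- lip_leaf (a joint): Lipped leaf: 0 = fully shut, 1.57 = upright, up to 1.95. A panel 190 mm along the hinge, 10 mm thick to 120 mm out from the hinge, then a lip 4.5 mm thick (outer side only) out to 140 mm, which laps over the other leaf's step; both tops then lie flush 100 mm above the bench. Open, its outer face looks to the chest's +y. Same stiff hinge. If shut first, the other leaf jams on it.
- step_edge (a point): Middle of the free edge of the stepped leaf, on the step's upper face (118 mm from the hinge, 4 mm from the inner face).
- lip_edge (a point): Middle of the free edge of the lipped leaf, on the lip's outer face (140 mm from the hinge, 10 mm from the inner face).
- pack_a: Black battery block lying in the chest, 130 x 75 x 60 mm, 0.9 kg; origin at the centre of its underside. To be left alone.
- pack_b: Second battery block, the same, lying beside it in the chest. To be left alone.
- driver: Screwdriver, 190 mm, lying on the bench on the chest's -x side; origin under its middle. Leave alone.
- wrench: Spanner, 180 mm, lying on the bench on the chest's +x side; origin under its middle. Leave alone.
- wheel: Black rubber wheel with a white hub lying flat, 100 mm across, 28 mm high; origin at the centre of its underside. Leave alone.
- tape: Brown tape roll lying flat, 100 mm across, 48 mm high; origin at the centre of its underside. Leave alone.
- mug: White mug, 80 mm across, 95 mm high; origin at the centre of its underside. Leave alone.
- hammer: Hammer, 280 mm, lying on the bench; origin under its middle. Leave alone.

How it is judged (in metres and radians):
On the way:
1. the stepped leaf is fully shut while the lipped leaf still stands open (value of joint step_leaf below 0.05 rad and value of joint lip_leaf above 0.25 rad), for 0.2 s.
At the end, for the whole second after the job is handed in: Both leaves fully shut (each within 0.05 rad, about 6 mm at its free edge) and at rest, the lip lapping over the step (value of joint each of step_leaf, lip_leaf below 0.05 rad and velocity of joint step_leaf between -0.05 and 0.05 rad/s and velocity of joint lip_leaf between -0.05 and 0.05 rad/s); the robot touches nothing.
It fails at once if a battery or a bystander is moved by more than 40 mm (distance of any of pack_a, pack_b, driver, wrench, wheel, tape, mug, hammer from where it was at the start of the episode above 0.04 m).
It also fails if it takes over 50 s, if anything falls off the work surface, if the arm or the gripper's body presses on something with over 40 N, if the wrist force passes 120 N, or if a joint passes its speed limit or range.

ROBOT

A 6-joint arm with a two-finger parallel gripper is mounted at the origin on the work surface. World frame = base frame: x ahead of the robot, y to its left, z up, the work surface at z = 0. Lengths are in m, angles in degrees, forces in N, time in s.
With the tool pointing down it reaches from about 0.35 to 0.775 m from the base axis. Payload 5.5 kg.
Tool frame: the origin (TCP) lies at the very end of the fingers, on their centre line; the grasp point (between the pads) lies 19 mm behind it; z points along the fingers, y is the direction in which the jaws open and shut (so a half turn about z gives the same grasp; the last joint's range is limited). The gripper opens to 85 mm and grips with 20 to 120 N. Pads are 22 mm wide; open, the fingers measure 114 mm over their backs; the gripper's body (76 mm by 85 mm) begins 54 mm behind the grasp point. The pads swing forward as they close: fully open they stand 13 mm farther back than shut.
Start: joints at [-73.889, 17.945, 2.641, 74.691, 0, 82.002], TCP at [0.235, -0.525, 0.231] pointing down, gripper open.
Joint ranges: [-158.12, 158.12], [-49.38, 96.58], [-58.88, 72.47], [-126.05, 133.96], [-84.25, 85.87], [-180, 180]. Speed limits (degrees/s): [147.25, 147.25, 180, 180, 180, 180].

INTERFACE

Orientations are given as [roll, pitch, yaw] about the fixed x, y, z axes, in that order (R = Rz(yaw) Ry(pitch) Rx(roll)).
In Python, from station import * gives the robot as it stands. The module is installed in compiled form; this text tells all that it offers.
- The arm moves only by the tool move_arm, never from a script. Its argument "motion" is text: rows parted by semicolons, each of 4 numbers parted by spaces: the shift along the tool's x, y, z in cm, then the turn about the tool's z in rad. A call has 1 to 10 rows; each row is the pose to reach, as a shift and turn from the pose measured when the call began, along the tool's axes at that moment; what a row does not reach only later rows make up. A row lasts 1/12 s, in which the tool goes at most 41.7 mm and 7.16 degrees, less where a joint would pass 70% of its speed; a pose out of reach is approached as far as the arm can. A call with a gripper value outside its range is refused whole. "claw" is the gripper's target within -1 to 1 (fully open at 1, half-way at 0, shut at -1), set as the call begins (left out, the last holds). The fingers move at their own pace and stop on an object; "squeeze" is the grip in N (left out, the last holds). Time passes only in rows, so rows that repeat a pose let the fingers close. It gives the time, the measured TCP pose, the force and the opening at its end, in the units of the state.
- get_state(): the state, without advancing time (a new reading comes with each control period).
- read_camera(name): name is "scene" or "top" or "wrist"; returns a dict with "pixels" (400x640x3 uint8, red, green, blue), "fx", "fy", "cx", "cy" (pixels), "T" (4x4, takes a point from camera to world coordinates); the wrist camera has in their place "mount" (4x4, takes a point from camera to tool coordinates, whose origin is the TCP and whose axes are the flange's). Camera axes: x right, y up, looking along -z (the intrinsics and any distortion apply to the point x, -y, -z); pixel columns grow to the right and rows downward; lengths in m; the calibration is good to about 2 mm. The wrist camera is an equidistant fisheye: a pixel r from the principal point sees the ray r / f radians off the axis. A picture is of the moment at which its call begins: read the wrist's pose just before it. There is no depth.
- close_job(): hands the job in, once; it reports no verdict.
Trained networks look in a picture, given as the dict that the camera call returned (one of the last four; its "shot" number tells which), for a name from the list of things; names that differ only in an ending like _2 or _b are one class to them, and where a whole thing is asked for, a point or a joint stands for the part that bears it (a point fixed in the world has none). Each returns a list of dicts, best first, with "score" (0 to 1); they miss things now and then, are a little off and sometimes report something else, mostly with a low value. They report only what shows in the picture. A call takes as long as a camera call.
- trace(picture, label): "pixels" (400x640 bool, what is visible of it) and "bbox" ([left, top, right, bottom] in pixels, round what is visible of it).
The state is a dict: "time": time; "joint_pos": joint angles; "joint_vel": joint speeds; "joint_efforts": joint torques, N m; "position": TCP position; "tool_rot": TCP orientation; "ft_force": force on the tool from outside, world axes, zero at the start; "torque": the same for the moment, N m; "opening": opening from 0.0 (shut) to 1.0 (fully open).
Only numpy, scipy, OpenCV 4.12 (cv2) and the standard library are available. Lean on these libraries where they do the work, as an engineer would, in place of code of your own. Each camera call takes 0.05 s, during which the arm holds its last target.

## Working session

There is one attempt and no reset: what is moved stays moved. The work goes in short steps, Python scripts to look and compute and a tool call to move; the robot and the scene stay as the last step left them, time stands still between calls to the robot, and variables do not carry over. Pictures are saved under pics/ and viewed, and the job is handed in when it is done.

Besides the shell and the picture viewer there is one more tool, called after ">>>" as name(argument=value, ...) on one line, values as JSON. move_arm: Moves the arm, as the interface text tells. Its arguments: {"type":"object","properties":{"motion":{"type":"string"},"claw":{"type":"number"},"squeeze":{"type":"number"}},"required":["motion"]}

```bash
mkdir -p pics; python3 - <<'E'
from station import *
import cv2,json
for n in ["scene","top"]:
    p=read_camera(n); cv2.imwrite(f"pics/{n}0.png",p["pixels"][:,:,::-1]); print(n,p["fx"],p["fy"],p["cx"],p["cy"],p["T"])
s=get_state();print(s)
E
```

```text
scene 472.3623519629809 472.3623519629809 324.5824078464621 201.63220374555647 [[ 0.56460181 -0.63158233  0.53134598  1.22791733]
 [ 0.82521288  0.4442597  -0.34879366 -0.44748148]
 [-0.01576369  0.63540308  0.77201971  1.06871191]
 [ 0.          0.          0.          1.        ]]
top 370.8130117194924 370.8130117194924 317.08538168216836 199.30986680003082 [[-0.02242077  0.98560112 -0.167594    0.37421982]
 [-0.99974792 -0.02230175  0.00259252  0.00739642]
 [-0.00118245  0.16760988  0.98585269  1.12709753]
 [ 0.          0.          0.          1.        ]]
{'time': 0.1, 'joint_pos': array([-7.38882471e+01,  1.79872345e+01,  2.58495636e+00,  7.46903130e+01,
       -4.09181360e-04,  8.20010544e+01]), 'joint_vel': array([-0.09621836, -0.0152172 ,  0.06850157,  0.05264245,  0.1227773 ,
       -0.01595968]), 'joint_efforts': array([ 3.30926072e-03, -4.81728423e+01,  2.99242866e+01,  1.28459092e-02,
       -6.31689431e-05, -1.13777139e-05]), 'position': array([ 0.23474969, -0.52441528,  0.23050125]), 'tool_rot': array([-1.79908253e+02, -1.24792984e-02,  2.41106888e+01]), 'ft_force': array([-0.33958016, -1.17951514,  1.37768528]), 'torque': array([-0.04083495, -0.03423575,  0.03331877]), 'opening': 0.9986753494674955}
```

View pics/scene0.png

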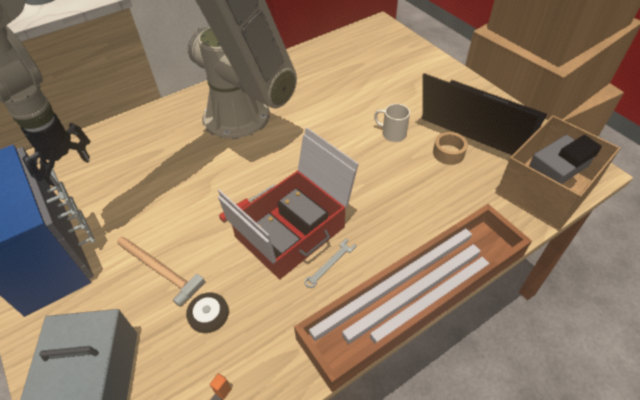

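View pics/top0.png

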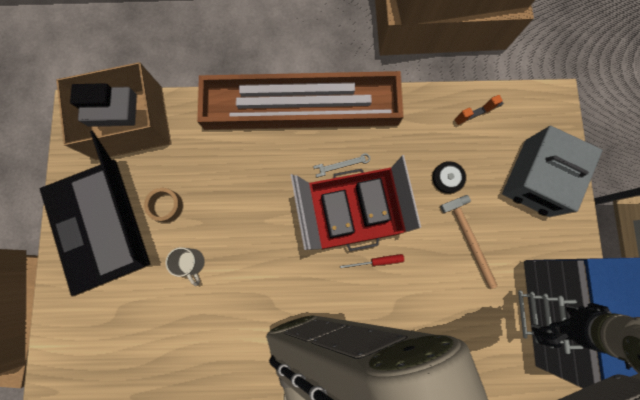

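```bash
python3 - <<'E'
from station import *
import cv2,numpy as np
a=cv2.imread("pics/top0.png")[145:265,280:430]; cv2.imwrite("pics/topc.png",cv2.resize(a,None,fx=5,fy=5,interpolation=cv2.INTER_CUBIC))
a=cv2.imread("pics/scene0.png")[120:290,210:370]; cv2.imwrite("pics/scenec.png",cv2.resize(a,None,fx=3.5,fy=3.5,interpolation=cv2.INTER_CUBIC))
for n in ["scene","top"]:
    p=read_camera(n)
    for l in ["chest","step_leaf","lip_leaf"]:
        for d in trace(p,l)[:2]:
            print(n,l,d["score"],d["bbox"],d["pixels"].sum()); 
        r=trace(p,l)
        if r: np.save(f"m_{n}_{l}.npy",r[0]["pixels"])
E
```

```text
scene chest 0.86 [219.5, 126.6, 358.5, 279.5] 7995
scene step_leaf 0.91 [219.7, 192.7, 276.1, 263.9] 1219
scene lip_leaf 0.62 [297.4, 128.5, 358.9, 204.2] 2606
scene lip_leaf 0.51 [220.4, 187.7, 271.9, 224.6] 169
top chest 0.67 [292.5, 156.7, 422.3, 249.4] 5672
top step_leaf 0.9 [392.2, 157.9, 424.2, 230.2] 1073
top lip_leaf 0.87 [290.3, 178.2, 321.1, 250.9] 1229
top lip_leaf 0.22 [144.5, 189.3, 181.5, 222.7] 693
```

View pics/topc.png

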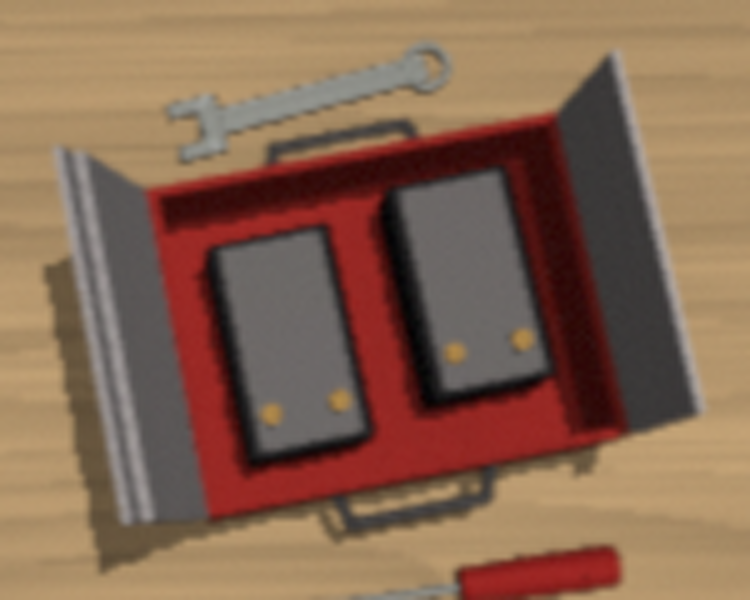

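View pics/scenec.png

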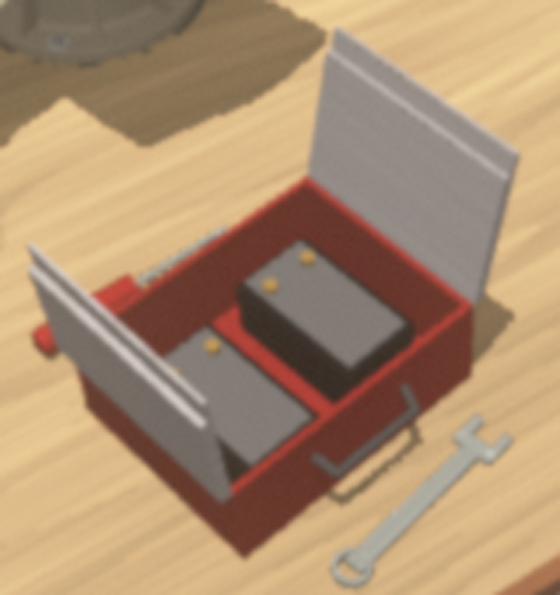

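```bash
cat > h.py <<'E'
import numpy as np
C={"scene":(472.3623519629809,324.5824078464621,201.63220374555647,np.array([[ 0.56460181,-0.63158233,0.53134598,1.22791733],[0.82521288,0.4442597,-0.34879366,-0.44748148],[-0.01576369,0.63540308,0.77201971,1.06871191]])),
"top":(370.8130117194924,317.08538168216836,199.30986680003082,np.array([[-0.02242077,0.98560112,-0.167594,0.37421982],[-0.99974792,-0.02230175,0.00259252,0.00739642],[-0.00118245,0.16760988,0.98585269,1.12709753]]))}
def proj(c,P):
    f,cx,cy,T=C[c]; q=(np.asarray(P)-T[:,3])@T[:,:3]
    return np.stack([cx+f*q[...,0]/-q[...,2],cy-f*q[...,1]/-q[...,2]],-1)
def chestpts(p,L):
    x,y,w=p[:3]; c,s=np.cos(w),np.sin(w); L=np.asarray(L)
    return np.stack([x+c*L[...,0]-s*L[...,1],y+s*L[...,0]+c*L[...,1],L[...,2]],-1)
def leaf(side,a,x,out,th):  # side -1 step,+1 lip
    # shut: toward -side; inner face faces down at z=.09; angle a opens
    r=np.array([-side*np.cos(a),np.sin(a)]); n=np.array([side*np.sin(a),np.cos(a)])
    d=out*r+th*n
    return [x,side*.12+d[0],.09+d[1]]
E
cat > fit.py <<'E'
from h import *; from scipy.optimize import least_squares
t=lambda u,v:("top",(280+u/5,145+v/5)); s=lambda u,v:("scene",(210+u/3.5,120+v/3.5))
X=.095
O=[(t(150,190),lambda p:[X,.12,.09]),(t(208,518),lambda p:[-X,.12,.09]),(t(557,115),lambda p:[X,-.12,.09]),(t(625,432),lambda p:[-X,-.12,.09]),
(t(58,150),lambda p:leaf(1,p[4],X,.14,.008)),(t(122,522),lambda p:leaf(1,p[4],-X,.14,.008)),
(t(616,52),lambda p:leaf(-1,p[3],X,.118,.002)),(t(700,410),lambda p:leaf(-1,p[3],-X,.118,.002)),
(s(228,497),lambda p:[X,-.12,.09]),(s(472,303),lambda p:[X,.12,.09]),(s(305,180),lambda p:[-X,.12,.09]),(s(245,556),lambda p:[X,-.12,0]),(s(470,375),lambda p:[X,.12,0]),
(s(518,157),lambda p:leaf(1,p[4],X,.14,.008)),(s(335,30),lambda p:leaf(1,p[4],-X,.14,.008)),
(s(30,245),lambda p:leaf(-1,p[3],-X,.118,.002)),(s(207,403),lambda p:leaf(-1,p[3],X,.118,.002))]
def res(p): return np.concatenate([proj(c,chestpts(p,f(p)))-np.array(uv) for (c,uv),f in O])
r=least_squares(res,[.4,-.1,.1,1.6,1.6],loss="soft_l1")
print(r.x,np.degrees(r.x[2:]));print(res(r.x).reshape(-1,2).round(1))
p=r.x
for n,sd,a,o,th in (("step",-1,p[3],.118,.004),("lip",1,p[4],.14,.01)):
    print(n,chestpts(p,[leaf(sd,a,x,o,th) for x in(-X,0,X)]).round(3))
E
python3 fit.py
```

```text
[ 0.5270036  -0.10681347  0.1683352   1.6173331   1.82138679] [  9.64489669  92.66636057 104.35777604]
[[-1.3 -0.8]
 [-0.1 -0.6]
 [-0.8 -1.2]
 [ 0.8  0.2]
 [-0.8 -1. ]
 [ 0.4 -0.2]
 [-0.8 -0.8]
 [-0.2  0.1]
 [ 0.4 -0.8]
 [-0.3  0.6]
 [-0.3 -1.3]
 [-1.1  1.1]
 [-0.3  0.1]
 [-0.5 -0.9]
 [-0.1 -1.1]
 [-0.7 -0.6]
 [-1.2 -0.2]]
step [[ 0.455 -0.25   0.208]
 [ 0.549 -0.234  0.208]
 [ 0.642 -0.219  0.208]]
lip [[0.406 0.039 0.223]
 [0.499 0.055 0.223]
 [0.593 0.071 0.223]]
```

```bash
cat > go.py <<'E'
import sys,numpy as np
from station import *
from scipy.spatial.transform import Rotation as R
p=[0.527,-0.1068,0.1683]
s=get_state(); P=s["position"]; M=R.from_euler("xyz",s["tool_rot"],degrees=True).as_matrix()
c,si=np.cos(p[2]),np.sin(p[2]); d=P[:2]-p[:2]
print("t",s["time"],"local",(c*d[0]+si*d[1]).round(4),(-si*d[0]+c*d[1]).round(4),P[2].round(4),"rot",s["tool_rot"].round(2),"F",s["ft_force"].round(1),"op",round(s["opening"],2))
for a in sys.argv[1:]:
    l=[float(v) for v in a.split(",")]
    w=np.array([p[0]+c*l[0]-si*l[1],p[1]+si*l[0]+c*l[1],l[2]])
    yaw=s["tool_rot"][2]-np.degrees(p[2])
    print(a,"tool cm",(100*M.T@(w-P)).round(2),"turn",np.radians(yaw).round(3))
E
python3 go.py 0,-0.24,0.23
```

```text
t 0.8 local -0.358 -0.3632 0.2313 rot [180.     0.    24.11] F [ 0.5 -0.  -0.7] op 1.0
0,-0.24,0.23 tool cm [37.75 -2.99  0.13] turn 0.252
```

>>> move_arm(motion="2 0 0 0; 6 -0.5 0 0.05; 10 -0.8 0 0.1; 14 -1.1 0 0.15; 18 -1.5 0 0.2; 22 -1.8 0 0.25; 26 -2.1 0 0.25; 30 -2.4 0 0.25; 34 -2.7 0 0.25; 37.7 -3 0 0.25", claw=-1, squeeze=40)

```text
time: 1.63
position: [0.5687, -0.342, 0.2314]
tool_rot: [180.0, -0.0, 9.8]
ft_force: [0.3, -1.0, 0.2]
opening: -0.001
```

```bash
python3 go.py 0,-0.20,0.185 0,-0.15,0.185; python3 - <<'E'
from station import *
import cv2
p=read_camera("scene"); cv2.imwrite("pics/s1.png",p["pixels"][:,:,::-1])
E
```

```text
t 1.6333 local 0.0017 -0.2389 0.2314 rot [ 1.7998e+02 -2.0000e-02  9.8200e+00] F [ 0.3 -1.   0.2] op -0.0
0,-0.20,0.185 tool cm [-0.16 -3.89  4.64] turn 0.003
0,-0.15,0.185 tool cm [-0.14 -8.89  4.64] turn 0.003
```

View pics/s1.png

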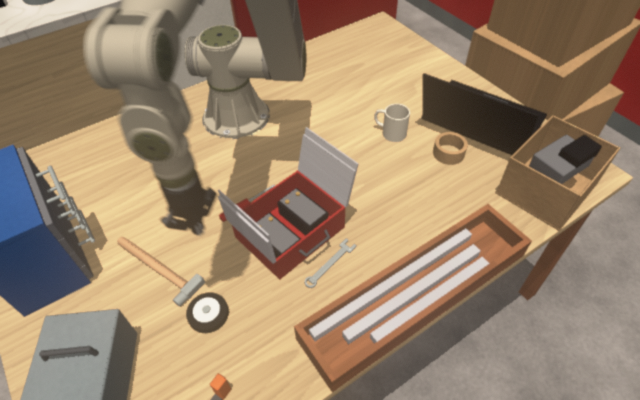

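>>> move_arm(motion="-0.1 -3 3 0; -0.1 -6 5.3 0; -0.1 -8 5.6 0; -0.1 -9.5 5.6 0; -0.1 -10.9 5.6 0; -0.1 -12.4 5.8 0; -0.1 -13.8 6.3 0; -0.1 -15.1 7 0; -0.1 -15.7 7.4 0; -0.1 -16.3 7.9 0")

```text
time: 2.52
position: [0.5461, -0.1785, 0.1542]
tool_rot: [179.9, -0.5, 10.1]
ft_force: [0.1, -0.7, 4.8]
opening: -0.0
```

```bash
python3 go.py 0,-0.058,0.1285 0,-.0525,.1146 0,-.0495,.1; python3 - <<'E'
from station import *
import cv2
p=read_camera("scene"); cv2.imwrite("pics/s2.png",cv2.resize(p["pixels"][100:300,150:400,::-1],None,fx=3,fy=3))
E
```

```text
t 2.5167 local 0.0069 -0.0739 0.1542 rot [179.9   -0.48  10.11] F [ 0.1 -0.7  4.8] op -0.0
0,-0.058,0.1285 tool cm [-0.7  -1.6   2.56] turn 0.008
0,-.0525,.1146 tool cm [-0.7  -2.15  3.95] turn 0.008
0,-.0495,.1 tool cm [-0.71 -2.45  5.41] turn 0.008
```

View pics/s2.png

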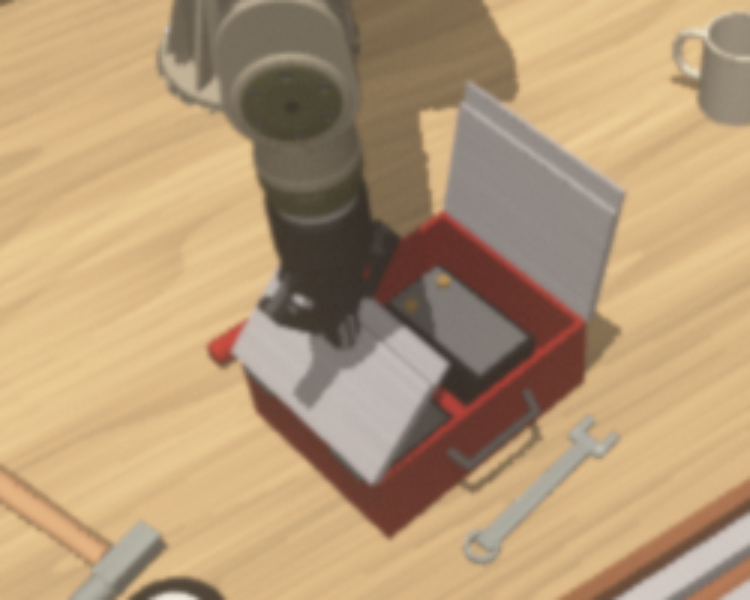

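>>> move_arm(motion="-0.4 -0.9 1.3 0; -0.7 -1.6 2.6 0; -0.7 -1.9 3.3 0; -0.7 -2.2 4 0; -0.7 -2.3 4.6 0; -0.7 -2.4 5 0; -0.7 -2.4 5.3 0; -0.7 -2.4 5.5 0; -0.7 -2.4 5.7 0; -0.7 -2.4 5.7 0")

```text
time: 3.4
position: [0.5352, -0.1548, 0.0998]
tool_rot: [179.9, -0.5, 10.2]
ft_force: [-7.4, 4.7, 29.9]
opening: 0.002
```

```bash
python3 go.py 0,-.0495,.098; python3 - <<'E'
from station import *
import cv2
p=read_camera("scene"); cv2.imwrite("pics/s3.png",cv2.resize(p["pixels"][100:300,150:400,::-1],None,fx=3,fy=3))
E
```

```text
t 3.4 local 0.0 -0.0487 0.0998 rot [179.95  -0.54  10.16] F [-7.4  4.7 29.9] op 0.0
0,-.0495,.098 tool cm [-0.01  0.08  0.18] turn 0.009
```

View pics/s3.png

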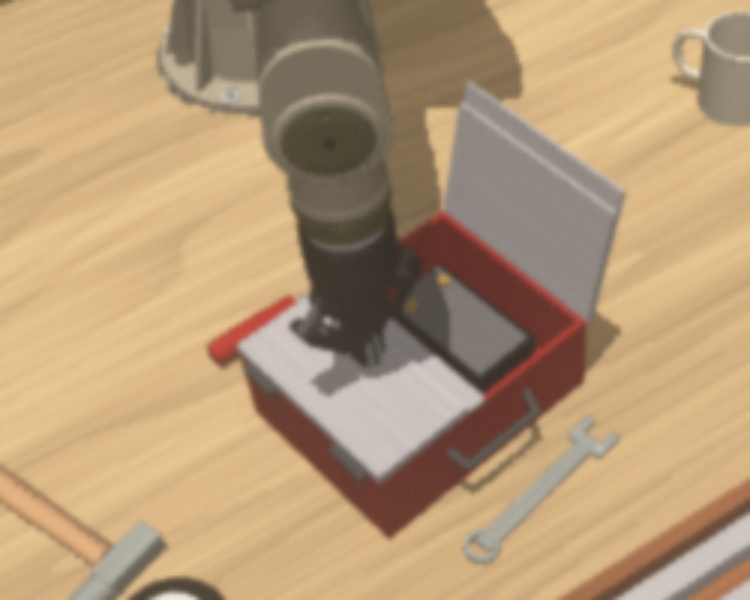

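>>> move_arm(motion="0 0 -2 0; 0 0 -5 0; 0 0 -9 0; 0 0 -13 0; 0 -1 -16.5 0; 0 -5 -17.5 0; 0 -9 -17.5 0; 0 -13 -17.5 0; 0 -17 -17.5 0; 0 -20 -17.5 0")

```text
time: 4.28
position: [0.4965, 0.044, 0.2741]
tool_rot: [180.0, -0.4, 10.2]
ft_force: [-0.4, 0.9, -0.5]
opening: 0.002
```

```bash
python3 go.py 0,.24,.27 0,.24,.205; python3 - <<'E'
from station import *
import cv2
p=read_camera("scene"); cv2.imwrite("pics/s4.png",cv2.resize(p["pixels"][80:300,150:400,::-1],None,fx=2.7,fy=2.7))
p=read_camera("top"); cv2.imwrite("pics/t4.png",cv2.resize(p["pixels"][120:320,200:450,::-1],None,fx=3,fy=3))
E
```

```text
t 4.2833 local -0.0048 0.1538 0.2741 rot [179.98  -0.41  10.19] F [-0.4  0.9 -0.5] op 0.0
0,.24,.27 tool cm [ 0.56 -8.62  0.41] turn 0.009
0,.24,.205 tool cm [ 0.51 -8.62  6.91] turn 0.009
```

View pics/s4.png

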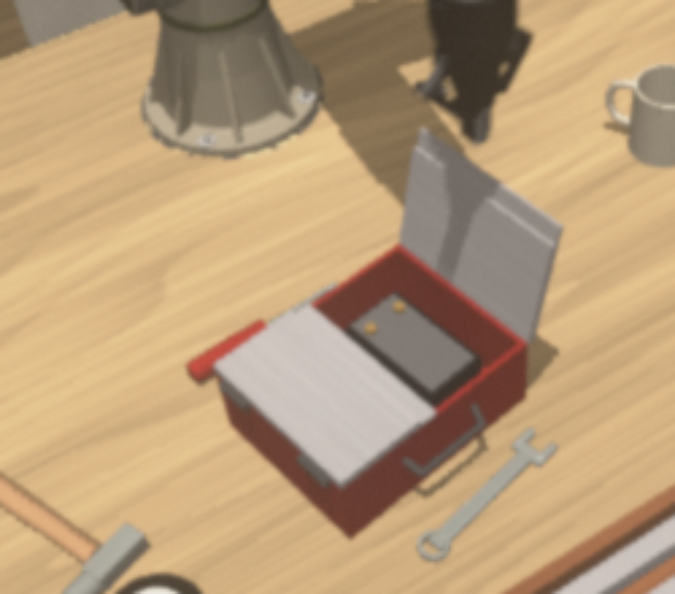

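View pics/t4.png

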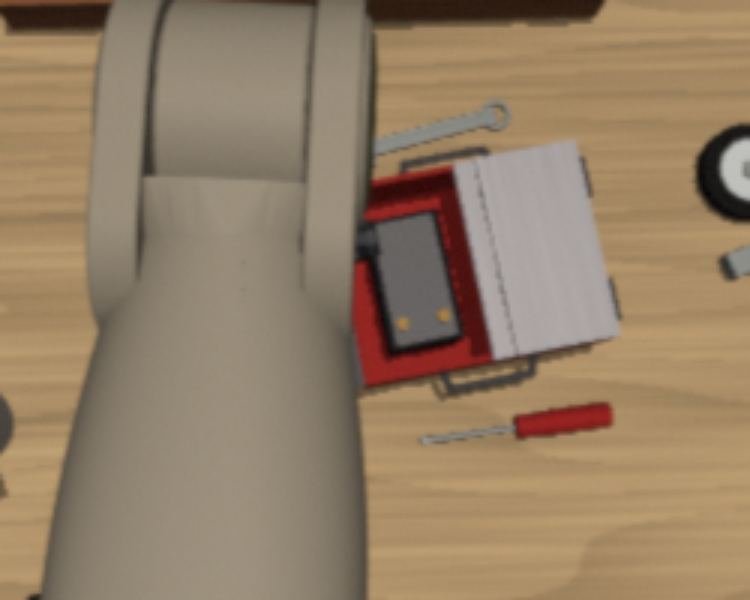

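>>> move_arm(motion="0.5 -4 0 0; 0.5 -8.1 0 0; 0.5 -8.1 2.5 0; 0.5 -8.1 6 0; 0.5 -7.5 8.9 0; 0.5 -4.6 8.9 0; 0.5 -2.6 8.9 0; 0.5 -1.1 8.8 0; 0.5 0.9 8.4 0; 0.5 2.4 8.4 0")

```text
time: 5.22
position: [0.5054, 0.0213, 0.1904]
tool_rot: [-179.9, -0.3, 10.4]
ft_force: [-2.0, 1.2, 2.1]
opening: -0.001
```

```bash
python3 go.py 0,.0932,.1816 0,.0643,.162 0,.0439,.1336 0,.0345,.1; python3 - <<'E'
from station import *
import cv2
p=read_camera("scene"); cv2.imwrite("pics/s5.png",cv2.resize(p["pixels"][80:300,150:400,::-1],None,fx=2.7,fy=2.7))
E
```

```text
t 5.2167 local 0.0002 0.1299 0.1904 rot [-179.95   -0.29   10.41] F [-2.   1.2  2.1] op -0.0
0,.0932,.1816 tool cm [-0.07  3.67  0.88] turn 0.013
0,.0643,.162 tool cm [-0.12  6.57  2.84] turn 0.013
0,.0439,.1336 tool cm [-0.16  8.61  5.67] turn 0.013
0,.0345,.1 tool cm [-0.19  9.55  9.03] turn 0.013
```

View pics/s5.png

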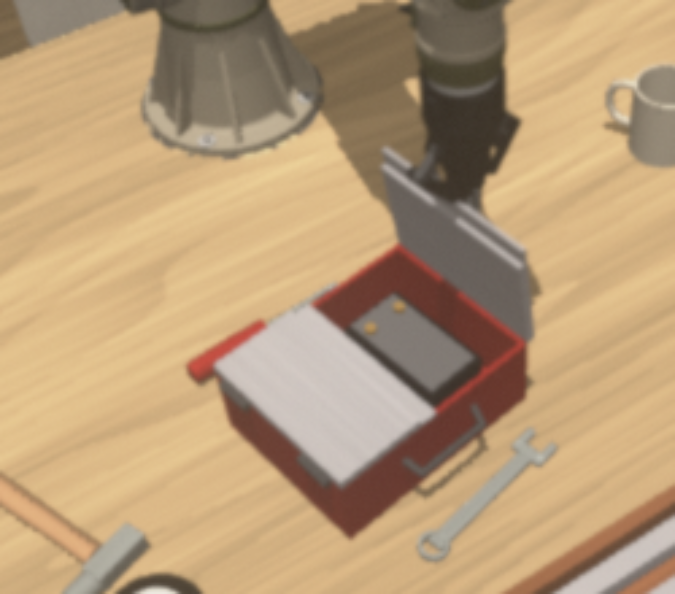

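Leaf is swinging down (about 80°), the stepped one still flat. Continue along the arc.

>>> move_arm(motion="0 1.9 0.3 0; 0 3.7 0.9 0; 0 5.2 1.75 0; 0 6.6 2.85 0; 0 7.2 3.5 0; 0 7.7 4.2 0; 0 8.2 4.9 0; -0.1 8.6 5.7 0; -0.1 8.9 6.5 0; -0.1 9.2 7.3 0")

```text
time: 6.1
position: [0.5222, -0.0717, 0.1166]
tool_rot: [179.9, -0.3, 10.3]
ft_force: [1.1, 0.6, 2.4]
opening: 0.001
```

```bash
python3 go.py 0,.0345,.1 0,.0345,.097
```

```text
t 6.1 local 0.0011 0.0355 0.1166 rot [179.91  -0.32  10.31] F [1.1 0.6 2.4] op 0.0
0,.0345,.1 tool cm [-0.12  0.09  1.66] turn 0.012
0,.0345,.097 tool cm [-0.12  0.09  1.96] turn 0.012
```

>>> move_arm(motion="0 0.1 0.5 0; 0 0.1 0.9 0; 0 0.1 1.3 0; 0 0.1 1.6 0; 0 0.1 1.8 0; 0 0.1 1.95 0; 0 0.1 1.95 0; 0 0.1 1.95 0")

```text
time: 6.77
position: [0.5224, -0.0726, 0.0999]
tool_rot: [179.8, -0.4, 10.3]
ft_force: [-7.9, -0.0, 21.7]
opening: 0.002
```

```bash
python3 go.py
```

```text
t 6.7667 local 0.0012 0.0345 0.0999 rot [179.84  -0.39  10.33] F [-7.9 -0.  21.7] op 0.0
```

>>> move_arm(motion="0 0 -1 0; 0 0 -4 0; 0 0 -8 0; 0 0 -12 0; 0 0 -15 0; 0 4 -16 0; 0 8 -16 0; 0 12 -16 0; 0 16 -16 0; 0 20 -16 0")

```text
time: 7.6
position: [0.5571, -0.27, 0.2602]
tool_rot: [179.9, -0.4, 10.4]
ft_force: [1.0, 0.3, -0.4]
opening: -0.002
```

>>> move_arm(motion="0 4 0 0; 0 8 0 0; 0 8 0 0; 0 8 0 0")

```text
time: 7.93
position: [0.5711, -0.3504, 0.258]
tool_rot: [-179.9, -0.3, 10.2]
ft_force: [0.2, 0.9, 0.3]
opening: 0.001
```

```bash
python3 go.py; python3 - <<'E'
from station import *
import cv2
p=read_camera("scene"); cv2.imwrite("pics/s6.png",cv2.resize(p["pixels"][80:300,150:400,::-1],None,fx=2.7,fy=2.7))
p=read_camera("top"); cv2.imwrite("pics/t6.png",cv2.resize(p["pixels"][120:320,200:450,::-1],None,fx=3,fy=3))
E
```

```text
t 7.9333 local 0.0026 -0.2475 0.258 rot [-179.94   -0.3    10.21] F [0.2 0.9 0.3] op 0.0
```

View pics/s6.png

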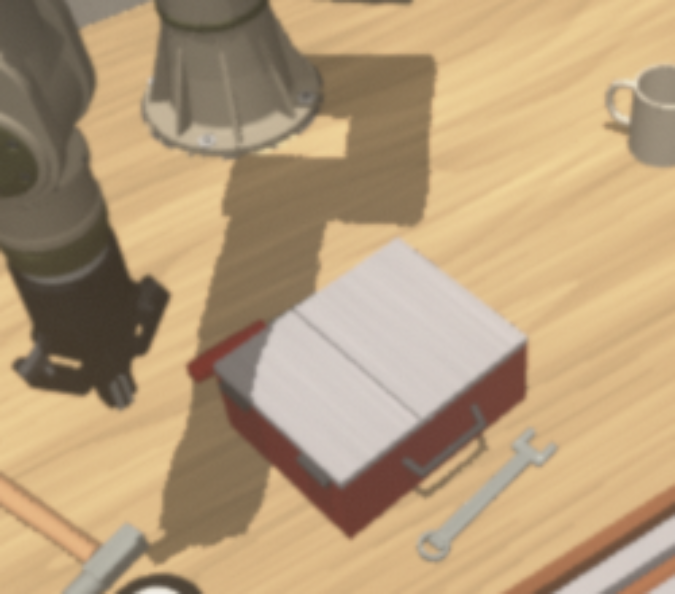

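View pics/t6.png

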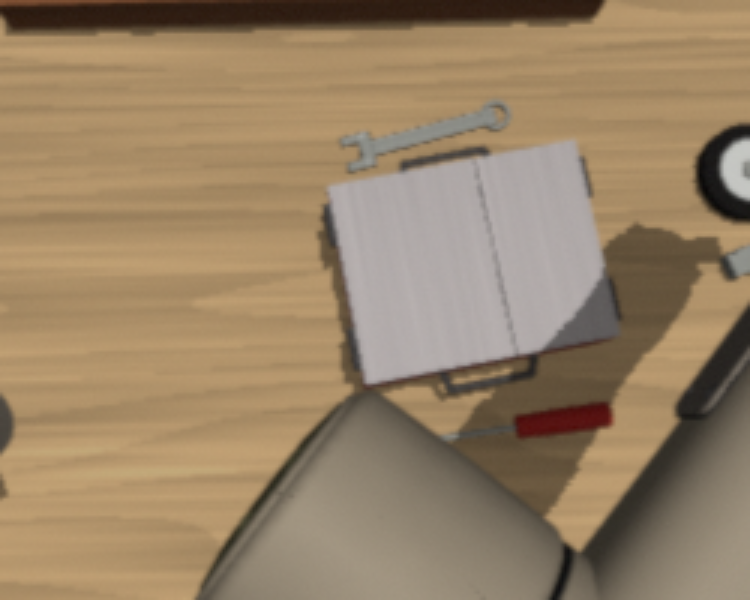

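Both leaves lie flush with a thin seam between them (scene crop (295,310)–(415,415)), the lip covers the step, and the robot is clear.

```bash
python3 -c "
from station import *
print(close_job())"
```

```text
the job is handed in; nothing more can be done
None
```

The chest is shut and the job is handed in, at about 8 s of the 50 s allowed. `close_job()` gives no verdict, so I have only my own checks to go on.

- **Stepped leaf:** I swung it down first with the closed fingertips and pressed it flat. The fingertips read 99.8 mm high under about 30 N. In the fit from the first pictures the lipped leaf stood at about 1.82 rad; I had not touched it, and the pictures showed it still open.
- **Lipped leaf:** I then swung it down over the step and pressed it flat. The fingertips read 99.9 mm high under about 22 N, against the expected 100 mm.
- **Final pictures:** Both tops lie flush with a thin seam between them, and the lip covers the step. The gripper is well clear, touching nothing.
- **Batteries and bench items:** The wrench, driver and mug look to be where they started. I compared them only by eye and did not measure them or every other item. The batteries are out of sight under the leaves; the one visible before the last swing had not moved.

No check failed or disagreed.

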